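# Make up a shelf kit and a door kit of fittings

### The job

Make up two kits of fittings. The shelf kit, in the tray with two equal compartments, gets the steel bracket and the flat tin, one in each (either way round); the door kit, in the tray with a long and a short compartment, gets the folded hinge, lying lengthways in the long one, and the smaller of the two turned knobs in the short one. The bracket hangs by its keyhole on a headed stud: raise it until the head is at the wide end of the slot, draw it off, and set every piece down (do not drop it) the way up it is now, about the middle of its compartment, leaving the larger knob and the jar where they stand.

Things in the scene. Friction and masses are not known exactly. Their poses are not given: they have to be found in the camera images.
- stand: Sizes in mm. Fixed wooden stand: base 100 x 150 x 18, upright board 18 thick, 150 wide (y), top at z 125. Origin: middle of the base underside. +x points out of its face (x = 9). Stud out of the face at y 0, z 93: neck 8 dia, 6 long, then head 16 dia, 4 thick. To free the bracket raise it 20 (3 mm play all round the head), draw it 15 or more along stand +x, lift.
- bracket: Sizes in mm. Steel bracket 0.25 kg, 50 deep (x), 44 wide (y), 80 high, origin mid-underside. 4 mm ledge below, back plate at x -25, side cheeks (outer faces y +-22) to x 25 up to z 30, tapering to x 5 at z 80: grip across them from above at x -4, z 60. Keyhole in the back: 22 hole at z 38, slot 11 wide up to z 62. Hangs at stand x 34, z 35, axes parallel to the stand's, leaning up to 0.06 rad.
- even_tray: Low open wooden tray, fixed to the bench, 190 (x) x 110 (y) mm, rim 14 above the bench, floor 4 above the bench, walls 5 thick. A 4 thick partition across the middle (x = 0, as high as the rim) makes two equal compartments, each 88 x 100, their middles at x = +46 and -46, y = 0. Origin: middle of the underside.
- uneven_tray: Low open wooden tray, fixed to the bench, 230 (x) x 100 (y) mm, rim 14 above the bench, floor 4 above the bench, walls 5 thick. A 4 thick partition across it at x = -34 makes a short compartment 74 x 90 with its middle at x = -73, and a long one 142 x 90 with its middle at x = +39, both at y = 0. Origin: middle of the underside.
- tin: Flat round screw tin, closed, bright metal, 52 mm in diameter over the lid (50 below it), 30 high, about 0.1 kg, lid upward; the lid is the top 11. Origin: middle of the underside. Gripped by its upper 14 the fingertips stay above the tray's rim.
- hinge: Brass butt hinge folded flat, 80 mm long (x), 28 wide (y), 9 thick, about 0.12 kg, lying on the bench. Two leaves with a 9 mm round knuckle along the +y edge. Origin: middle of the underside. Grip it across its width.
- small_knob: The smaller turned dark-wood cabinet knob, 32 mm in diameter at the head, 32 high, foot 26 in diameter, head upward (widest from 17 to 27 above its foot). Origin: middle of the foot's underside.
- large_knob: The larger turned dark-wood knob of the same shape, 48 mm in diameter, 48 high; not wanted, stays where it stands. Origin: middle of the foot's underside.
- jar: Small amber glass jar with a white cap, 40 mm in diameter, 58 high; not wanted, stays where it stands. Origin: middle of the underside.

How it is judged:
At the end, for the whole second after the job is handed in: Bracket and tin upright on the floor of the even tray, one per compartment, 20 mm from its middle; hinge flat, lengthways (0.35 rad) in the long one (25 along, 20 across), small knob upright in the short one (18, 20); tilts under 0.12 rad, at rest; large knob and jar within 30 mm and upright (((x of bracket in the frame of even_tray between 0.026 and 0.066 m and y of bracket in the frame of even_tray between -0.02 and 0.02 m and z of each of bracket, tin in the frame of even_tray below 0.008 m and x of tin in the frame of even_tray between -0.066 and -0.026 m and y of tin in the frame of even_tray between -0.02 and 0.02 m) or (x of bracket in the frame of even_tray between -0.066 and -0.026 m and y of bracket in the frame of even_tray between -0.02 and 0.02 m and z of each of bracket, tin in the frame of even_tray below 0.008 m and x of tin in the frame of even_tray between 0.026 and 0.066 m and y of tin in the frame of even_tray between -0.02 and 0.02 m)) and x of hinge in the frame of uneven_tray between 0.014 and 0.064 m and y of hinge in the frame of uneven_tray between -0.02 and 0.02 m and z of each of hinge, small_knob in the frame of uneven_tray below 0.008 m and angle between the x axis of hinge and the x axis of uneven_tray, either way round below 0.35 rad and x of small_knob in the frame of uneven_tray between -0.091 and -0.055 m and y of small_knob in the frame of uneven_tray between -0.02 and 0.02 m and angle between each of bracket, tin, hinge, small_knob, large_knob, jar's own z axis and vertical below 0.12 rad and linear speed of each of bracket, tin, hinge, small_knob below 0.02 m/s and distance of each of large_knob, jar from where it was at the start of the episode below 0.03 m); the robot touches nothing.
It fails at once if the bracket is dropped (falls free faster than 0.7 m/s, about 25 mm) (contact force between the fingers and bracket below 0.05 N and linear speed of bracket above 0.7 m/s).
It fails at once if the tin is dropped (falls free faster than 0.7 m/s, about 25 mm) (contact force between the fingers and tin below 0.05 N and linear speed of tin above 0.7 m/s).
It fails at once if the hinge is dropped (falls free faster than 0.7 m/s, about 25 mm) (contact force between the fingers and hinge below 0.05 N and linear speed of hinge above 0.7 m/s).
It fails at once if the small knob is dropped (falls free faster than 0.7 m/s, about 25 mm) (contact force between the fingers and small_knob below 0.05 N and linear speed of small_knob above 0.7 m/s).
It also fails if it takes over 99 s, if anything falls off the work surface, if the arm or the gripper's body presses on something with over 40 N, if the wrist force passes 120 N, or if a joint passes its speed limit or range.

### The arm

A 6-joint arm with a two-finger parallel gripper is mounted at the origin on the work surface. World frame = base frame: x ahead of the robot, y to its left, z up, the work surface at z = 0. Lengths are in m, angles in rad, forces in N, time in s.
With the tool pointing down it reaches from about 0.35 to 0.875 m from the base axis. Payload 4.2 kg.
Tool frame: the origin (TCP) lies between the finger pads; the fingertips stand 11 mm ahead of it and the grasp point (between the pads) lies 8 mm behind it; z points along the fingers, y is the line along which they close (so a half turn about z gives the same grasp; the last joint's range is limited). The gripper opens to 85 mm and grips with 20 to 120 N. Pads are 22 mm wide; open, the fingers measure 114 mm over their backs; the gripper's body (76 mm by 85 mm) begins 54 mm behind the grasp point. The pads swing forward as they close: fully open they stand 13 mm farther back than shut.
Start: joints at [0.259, 0.385, 0.008, 0, -1.194, -0.259], TCP at [0.625, 0, 0.242] pointing down, gripper open.
Joint ranges: [-3.14, 3.14], [-1.21, 2.06], [-1.07, 1.41], [-3.16, 2.05], [-2.99, -0.16], [-3.1, 3.1]. Speed limits (rad/s): [2.79, 2.79, 3.14, 3.14, 3.14, 3.14].

### API

Orientations are given as a 3x3 rotation matrix whose columns are the frame's x, y, z axes.
In Python, from station import observe, optics, workorder gives the robot as it stands. The module is installed in compiled form; this text tells all that it offers.
- The arm moves only by the tool shift_gripper, called after ">>>" as name([rows], argument=value, ...), one row to a line, values as JSON. Schema: {"type":"object","properties":{"motion":{"type":"array","items":{"type":"object","properties":{"rot":{"type":"array","items":{"type":"number"},"minItems":3,"maxItems":3},"xyz":{"type":"array","items":{"type":"number"},"minItems":3,"maxItems":3},"finger_gap":{"type":"number"}},"additionalProperties":false,"required":["finger_gap"]},"minItems":1,"maxItems":12},"squeeze":{"type":"number"},"only":{"type":"string"},"quiet":{"type":"boolean"},"lines":{"type":"string"}},"required":["motion"],"additionalProperties":false}. motion is a list of rows, 1 to 12 of them, each an object with the fields rot (a list: a rotation vector rx, ry, rz in parts of the range, where 1.0 means pi rad), xyz (a list: dx, dy, dz in shares of 0.75 m (1.0 is 0.75 m)), finger_gap (the finger opening in m); a field left out counts as zero (the opening has to be given); each row shifts and turns the commanded pose from where the row before left it, along the tool's axes as they then stand; what a row does not reach is not made up. A row lasts 1/12 s, in which the tool goes at most 0.0417 m and 0.125 rad, less where a joint would pass 70% of its speed; a pose out of reach is approached as far as the arm can. The fingers move at their own pace and stop on an object; squeeze is the grip in N (left out, the last holds). Time passes only in rows, so rows that do not move let the fingers close. The tool returns the time, the measured TCP pose, the force, the opening and the grip force at its end. only (a regular expression) keeps the lines of the reply that match it, lines (a string "A,B") keeps lines A to B, and quiet returns only ok. Shift and turn numbers lie between -1 and 1, and a call with a number outside is refused. Input that does not fit is refused with a message, and nothing moves.
- observe(): the state, without advancing time (a new reading comes with each control period).
- optics.camera(name): name is "scene" or "side" or "wrist"; returns a dict with "image" (480x640x3 uint8, red, green, blue), "range_z" (480x640 float32, m along the optical axis (not along the pixel's ray), 0 where there is no reading), "fovy" (degrees; the focal length in pixels is half the picture's height over the tangent of half this angle, whatever the lens; pixels are square), "cx", "cy" (the principal point, pixels), "dist_coeffs" ([k1, k2, p1, p2, k3] as OpenCV has them; the pictures are not rectified), "cam_to_world" (4x4, takes a point from camera to world coordinates); the wrist camera has in their place "hand_eye" (4x4, takes a point from camera to tool coordinates, whose origin is the TCP and whose axes are the flange's). Camera axes: x right, y up, looking along -z (the intrinsics and any distortion apply to the point x, -y, -z); pixel columns grow to the right and rows downward; lengths in m; the calibration is good to about 2 mm. A picture is of the moment at which its call begins: read the wrist's pose just before it.
- workorder.close_job(): hands the job in; it is judged then, once.
The state is a dict: "time_s": time; "joint_pos": joint angles; "dq": joint speeds; "joint_efforts": joint torques, N m; "tool_pos": TCP position; "orientation": TCP orientation; "contact_force": force on the tool from outside, world axes, zero at the start; "moment": the same for the moment, N m; "grip_width": finger opening in m; "finger_force": force on a finger pad.
Only numpy, scipy, OpenCV 4.12 (cv2) and the standard library are available. Lean on these libraries where they do the work, as an engineer would, in place of code of your own. Each camera call takes 0.05 s, during which the arm holds its last target. There are 200 camera calls.

## Working session

There is one attempt and no reset: what is moved stays moved. The work goes in short steps, Python scripts to look and compute and a tool call to move; the robot and the scene stay as the last step left them, time stands still between calls to the robot, and variables do not carry over. Pictures are saved under pics/ and viewed, at most 14 in all, crops included, and the job is handed in when it is done.

```bash
mkdir -p pics; cat > h.py <<'E'
import numpy as np, cv2, pickle
from station import observe, optics, workorder
def K(c):
    h,w=c["image"].shape[:2]; f=h/2/np.tan(np.radians(c["fovy"])/2)
    return np.array([[f,0,c["cx"]],[0,f,c["cy"]],[0,0,1.]])
def T(c,s=None):
    if "cam_to_world" in c: return np.array(c["cam_to_world"])
    M=np.eye(4); M[:3,:3]=np.array(s["orientation"]); M[:3,3]=s["tool_pos"]
    return M@np.array(c["hand_eye"])
def grab(name):
    s=observe(); c=optics.camera(name); c["T"]=T(c,s); c["K"]=K(c); return c
def rays(c,uv):
    p=cv2.undistortPoints(np.float64(uv).reshape(-1,1,2),c["K"],np.float64(c["dist_coeffs"])).reshape(-1,2)
    return c["T"][:3,3],np.c_[p[:,0],-p[:,1],-np.ones(len(p))]@c["T"][:3,:3].T
def plane(c,uv,z):
    o,d=rays(c,uv); return o+d*((z-o[2])/d[:,2])[:,None]
def cloud(c):
    v,u=np.mgrid[0:480,0:640]; o,d=rays(c,np.c_[u.ravel(),v.ravel()])
    r=c["range_z"].reshape(-1,1); return (o+d*r).reshape(480,640,3)
def proj(c,P):
    P=np.atleast_2d(P); q=(P-c["T"][:3,3])@c["T"][:3,:3]; q=q*[1,-1,-1]
    return cv2.projectPoints(q,np.zeros(3),np.zeros(3),c["K"],np.float64(c["dist_coeffs"]))[0].reshape(-1,2)
def save(c,f): cv2.imwrite("pics/"+f,c["image"][:,:,::-1])
E
python3 - <<'E'
from h import *
for n in ["scene","side","wrist"]:
    c=grab(n); save(c,n+"0.png"); pickle.dump(c,open(n+"0.pkl","wb"))
    print(n,c["T"].round(3).tolist(),c["fovy"],c["dist_coeffs"],(c["range_z"]>0).mean())
s=observe(); print(s["orientation"],s["contact_force"])
E
```

```text
scene [[0.53, -0.525, 0.666, 1.217], [0.848, 0.324, -0.419, -0.45], [0.004, 0.787, 0.617, 0.683], [0.0, 0.0, 0.0, 1.0]] 47.833655174121844 [-0.00473646  0.          0.          0.          0.        ] 0.996162109375
side [[0.924, 0.28, -0.261, 0.2], [-0.383, 0.697, -0.606, -0.762], [0.012, 0.659, 0.752, 0.971], [0.0, 0.0, 0.0, 1.0]] 47.27068495066853 [-0.03281544  0.          0.          0.          0.        ] 0.9962141927083333
wrist [[-1.0, -0.0, 0.002, 0.625], [-0.0, -0.961, -0.276, -0.069], [0.002, -0.276, 0.961, 0.373], [0.0, 0.0, 0.0, 1.0]] 59.21016778242147 [-0.00034542  0.          0.          0.          0.        ] 0.9961295572916666
[[-1.17276134e-04 -9.99998646e-01 -1.64131797e-03]
 [-9.99999986e-01  1.17470459e-04 -1.18299465e-04]
 [ 1.18492111e-04  1.64130408e-03 -9.99998646e-01]] [ 0.03785395 -0.48122668 -0.46930332]
```

View pics/scene0.png

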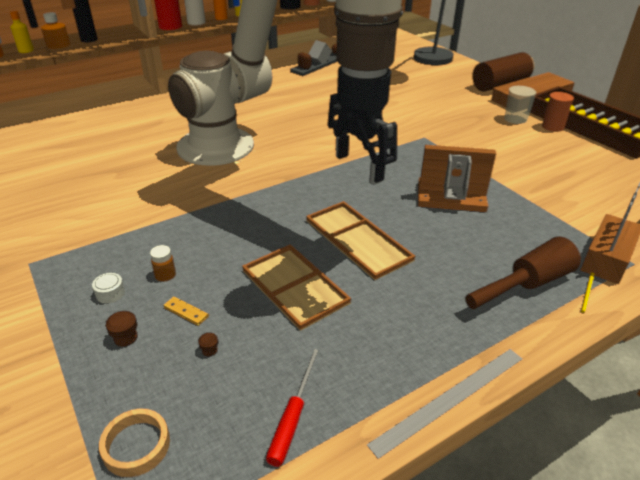

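View pics/side0.png

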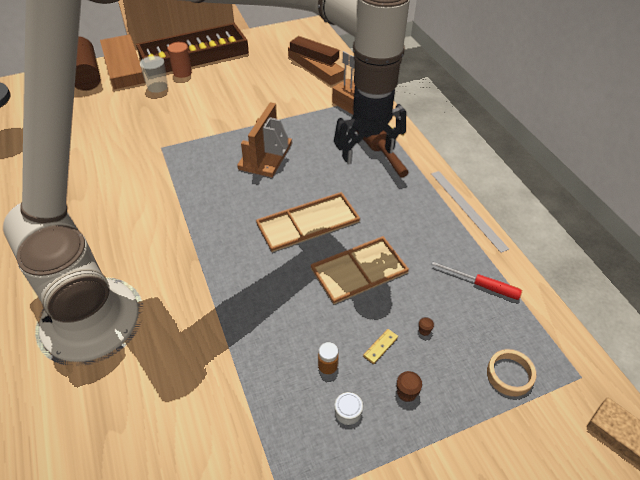

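Scene view: jar (162,263), tin (107,288), large knob (122,328), hinge (187,310), small knob (208,345), even tray (296,287), uneven tray (360,238), stand with bracket (456,178). The side view shows the same layout: tin (348,408), hinge (381,346), small knob (426,326), trays (360,270) and (308,221). I'll measure using range data and plane rays.

```bash
cat > m.py <<'E'
from h import *
cs={n:pickle.load(open(n+"0.pkl","rb")) for n in ["scene","side"]}
for n,c in cs.items():
    P=cloud(c); c["P"]=P
    x,y,z=P[...,0],P[...,1],P[...,2]
    ok=(c["range_z"]>0)&(x>.3)&(x<.9)&(y>-.5)&(y<.45)
    print(n,"bench z",np.median(z[ok&(abs(z)<.012)]).round(4))
    m=(ok&(z>.006)&(z<.2)).astype(np.uint8)
    k,l,st,_=cv2.connectedComponentsWithStats(m)
    for i in range(1,k):
        if st[i,4]<60: continue
        q=P[l==i]; zt=np.percentile(q[:,2],97)
        top=q[q[:,2]>zt-.004]; r=cv2.minAreaRect((q[:,:2]*1000).astype(np.float32))
        (cx,cy),rad=cv2.minEnclosingCircle((top[:,:2]*1000).astype(np.float32))
        print(st[i].tolist(),"zt",zt.round(4),"topmean",top[:,:2].mean(0).round(4),"circ",round(cx,1),round(cy,1),round(rad,1),"rect",np.round(r[0],1),np.round(r[1],1),round(r[2],1))
E
python3 m.py
```

```text
scene bench z 0.0025
[418, 145, 79, 68, 4357] zt 0.1271 topmean [0.5074 0.3551] circ 506.1 356.5 74.7 rect [513.8 348.7] [160.4 106.7] 43.6
[580, 195, 55, 117, 1891] zt 0.1275 topmean [0.8464 0.4241] circ 843.7 430.7 18.9 rect [865.5 378.2] [ 70.1 180.2] 22.7
[306, 201, 110, 79, 2615] zt 0.0175 topmean [0.5263 0.0818] circ 522.3 85.4 125.4 rect [522.   84.2] [236.8 104.7] 2.7
[465, 236, 115, 73, 3132] zt 0.0736 topmean [0.8    0.3216] circ 792.0 307.4 54.8 rect [800.9 238.8] [243.8  63.3] 88.9
[150, 245, 26, 36, 701] zt 0.0613 topmean [ 0.42  -0.287] circ 418.4 -287.3 19.2 rect [ 421.1 -287.4] [39.1 38.9] 29.5
[243, 244, 109, 86, 3105] zt 0.0172 topmean [ 0.5838 -0.0967] circ 576.1 -94.6 109.8 rect [575.2 -94.9] [195.4 113.7] 4.2
[92, 273, 33, 30, 746] zt 0.0345 topmean [ 0.4186 -0.3889] circ 417.6 -389.8 26.3 rect [ 418.3 -388.9] [50.1 51. ] 66.1
[164, 297, 45, 28, 571] zt 0.0129 topmean [ 0.5343 -0.2897] circ 532.6 -289.1 41.6 rect [ 533.  -289.3] [82.4 29.7] 24.9
[105, 311, 33, 35, 871] zt 0.0503 topmean [ 0.5381 -0.3961] circ 538.2 -396.0 21.1 rect [ 538.4 -395.9] [46.1 47.3] 1.6
[... 1006 characters left out ...]
] zt 0.0331 topmean [ 0.633  -0.2892] circ 633.7 -289.4 14.5 rect [ 633.4 -288.7] [29.9 31.6] 64.5
[364, 329, 34, 34, 447] zt 0.0115 topmean [ 0.5326 -0.2909] circ 535.4 -293.6 41.2 rect [ 534.  -289.4] [81.7 28.4] 26.2
[318, 342, 21, 31, 542] zt 0.06 topmean [ 0.4192 -0.2872] circ 419.1 -287.6 18.3 rect [ 418.6 -288.3] [37.9 39. ] 17.3
[487, 349, 49, 46, 923] zt 0.0259 topmean [ 0.7374 -0.4455] circ 738.5 -441.2 45.1 rect [ 737.9 -441.8] [89.4 88. ] 8.1
[395, 371, 27, 30, 593] zt 0.0484 topmean [ 0.5348 -0.3965] circ 533.6 -395.7 20.7 rect [ 534.5 -395.6] [48.5 46.5] 58.5
[335, 392, 29, 32, 715] zt 0.0325 topmean [ 0.417  -0.3894] circ 416.9 -389.8 26.1 rect [ 416.9 -389.8] [51.  51.5] 89.8
```

```bash
cat > st.py <<'E'
from h import *
cs={n:pickle.load(open(n+"0.pkl","rb")) for n in ["scene","side"]}
for n,c in cs.items():
    P=cloud(c); x,y,z=P[...,0],P[...,1],P[...,2]
    dz=-.0025 if n=="scene" else 0
    z=z+dz
    hsv=cv2.cvtColor(c["image"],cv2.COLOR_RGB2HSV); sat=hsv[...,1]
    box=(abs(x-.51)<.12)&(abs(y-.35)<.12)
    br=box&(sat>90)
    f=br&(z>.03)&(z<.118); Q=np.c_[P[f][:,:2],z[f]]
    # dominant vertical line in xy by RANSAC
    best=None; g=np.random.default_rng(0)
    for _ in range(500):
        a,b=Q[g.choice(len(Q),2,False),:2]; d=b-a; L=np.hypot(*d)
        if L<.04: continue
        nn=np.array([-d[1],d[0]])/L; i=abs((Q[:,:2]-a)@nn)<.002
        if best is None or i.sum()>best.sum(): best=i
    q=Q[best,:2]; m=q.mean(0); w,V=np.linalg.eigh(np.cov(q.T)); nrm=V[:,0]
    if nrm[0]<0: nrm=-nrm
    t=np.array([-nrm[1],nrm[0]])
    print(n,"face n",nrm.round(4),"yaw",np.degrees(np.arctan2(nrm[1],nrm[0])).round(2),best.sum(),len(Q),"rms",np.sqrt(w[0]))
    off=m@nrm; 
    tp=br&(z>.121)&(z<.130); s=P[tp][:,:2]
    print(" top: along",np.percentile(s@t,[1,99]).round(4),"thick",(np.percentile(s@nrm,[2,98])-off).round(4), "z",np.median(z[tp]).round(4))
    s=q@t; print(" face along",np.percentile(s,[.5,99.5]).round(4))
    bs=br&(z>.012)&(z<.023); s=P[bs][:,:2]; print(" base n",(np.percentile(s@nrm,[1,99])-off).round(4)," along",np.percentile(s@t,[1,99]).round(4))
    k=box&(sat<70)&(z>.03)&(z<.13); s=np.c_[P[k][:,:2],z[k]]
    s=s[(s[:,:2]@nrm-off<.07)&(s[:,:2]@nrm-off>-.005)]
    print(" brk along",np.percentile(s[:,:2]@t,[1,50,99]).round(4),"n",(np.percentile(s[:,:2]@nrm,[1,99])-off).round(4),"z",np.percentile(s[:,2],[1,99]).round(4))
    print(" off",off)
for n,c in cs.items():
  hsv=cv2.cvtColor(c["image"],cv2.COLOR_RGB2HSV)
  P=cloud(c); z=P[...,2]-(.0025 if n=="scene" else 0)
  for nm,ctr in [("even",(.576,-.0945)),("uneven",(.5225,.0845))]:
    k=(abs(z-.014)<.004)&(abs(P[...,0]-ctr[0])<.14)&(abs(P[...,1]-ctr[1])<.08)
    k=cv2.morphologyEx(k.astype(np.uint8),cv2.MORPH_CLOSE,np.ones((3,3)))>0
    uv=np.argwhere(k)[:,::-1]; X=plane(c,uv,.014)[:,:2]
    print(n,nm,[np.round(v,1) for v in cv2.minAreaRect((X*1000).astype(np.float32))])
E
python3 st.py
python3 - <<'E'
import sys; sys.path.insert(0,'.')
from h import *
import os
c=pickle.load(open("scene0.pkl","rb")); d=pickle.load(open("side0.pkl","rb"))
a=cv2.resize(c["image"][135:220,405:505],(400,340),interpolation=cv2.INTER_CUBIC)
b=cv2.resize(d["image"][95:180,225:325],(400,340),interpolation=cv2.INTER_CUBIC)
cv2.imwrite("pics/stand.png",np.hstack([a,b])[:,:,::-1])
E
```

```text
scene face n [ 0.7613 -0.6484] yaw -40.42 1186 1741 rms 0.0010675948547306192
 top: along [0.5263 0.6724] thick [-0.0167  0.0036] z 0.1242
 face along [0.5248 0.6732]
 base n [-0.0044  0.0441]  along [0.5249 0.6714]
 brk along [0.577  0.6019 0.6204] n [0.0003 0.0524] z [0.0359 0.1158]
 off 0.16145230327280874
side face n [ 0.7598 -0.6502] yaw -40.55 287 582 rms 0.0009196918366674554
 top: along [0.5233 0.6709] thick [-0.0167  0.0013] z 0.1235
 face along [0.5218 0.6722]
 base n [-0.0566  0.0423]  along [0.5235 0.6675]
 brk along [0.5735 0.5823 0.6247] n [-0.0003  0.0499] z [0.0344 0.1163]
 off 0.16182538869237004
scene even [array([576., -95.]), array([195.8, 112.9]), np.float64(4.8)]
scene uneven [array([522.2,  84.4]), array([234.7, 104.2]), np.float64(2.8)]
side even [array([575.5, -97.1]), array([193.5, 114.1]), np.float64(4.8)]
side uneven [array([523.6,  81.7]), array([231.7, 106.6]), np.float64(3.5)]
```

View pics/stand.png

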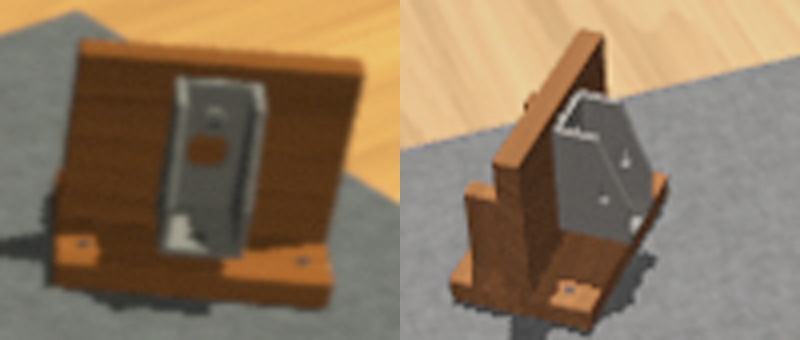

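The rows are not in the units I measure in: shifts go in shares of 0.75 m and turns go in shares of pi rad. I convert before sending: -0.034 m / 0.75 = -0.0453, 0.01 m / 0.75 = 0.0133.

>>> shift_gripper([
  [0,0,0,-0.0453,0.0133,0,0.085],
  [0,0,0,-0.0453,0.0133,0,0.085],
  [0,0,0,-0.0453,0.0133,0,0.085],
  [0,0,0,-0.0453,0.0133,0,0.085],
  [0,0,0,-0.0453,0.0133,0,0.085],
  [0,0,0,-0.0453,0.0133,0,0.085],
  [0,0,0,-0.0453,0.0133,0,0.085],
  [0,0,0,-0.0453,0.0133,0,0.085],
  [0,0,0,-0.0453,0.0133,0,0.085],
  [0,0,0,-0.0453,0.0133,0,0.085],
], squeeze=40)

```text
refused: motion[0]: [0, 0, 0, -0.0453, 0.0133, 0, 0.085] is not of type 'object' (schema: type "object"). Nothing was moved.
```

Wrong form. The message asks for a list of objects, one for each row, so I'll send the same numbers that way.

>>> shift_gripper([
  {"xyz":[-0.0453,0.0133,0],"finger_gap":0.085},
  {"xyz":[-0.0453,0.0133,0],"finger_gap":0.085},
  {"xyz":[-0.0453,0.0133,0],"finger_gap":0.085},
  {"xyz":[-0.0453,0.0133,0],"finger_gap":0.085},
  {"xyz":[-0.0453,0.0133,0],"finger_gap":0.085},
  {"xyz":[-0.0453,0.0133,0],"finger_gap":0.085},
  {"xyz":[-0.0453,0.0133,0],"finger_gap":0.085},
  {"xyz":[-0.0453,0.0133,0],"finger_gap":0.085},
  {"xyz":[-0.0453,0.0133,0],"finger_gap":0.085},
  {"xyz":[-0.0453,0.0133,0],"finger_gap":0.085},
], squeeze=40)

```text
time_s: 0.98
tool_pos: [0.524, 0.3415, 0.242]
orientation: [[0.0, -1.0, -0.001], [-1.0, -0.0, -0.0], [0.0, 0.001, -1.0]]
contact_force: [0.1, -0.6, -0.3]
grip_width: 0.0849
finger_force: 0.0
```

>>> shift_gripper([
  {"rot":[0,0,-0.0392],"finger_gap":0.085},
  {"rot":[0,0,-0.0392],"finger_gap":0.085},
  {"rot":[0,0,-0.0392],"finger_gap":0.085},
  {"rot":[0,0,-0.0392],"finger_gap":0.085},
  {"rot":[0,0,-0.0392],"finger_gap":0.085},
  {"rot":[0,0,-0.0392],"finger_gap":0.085},
  {"rot":[0,0,-0.0401],"finger_gap":0.085},
  {"finger_gap":0.085},
  {"finger_gap":0.085},
])

```text
time_s: 1.73
tool_pos: [0.5248, 0.3399, 0.242]
orientation: [[0.758, -0.653, -0.001], [-0.653, -0.758, -0.0], [-0.0, 0.001, -1.0]]
contact_force: [0.0, 0.4, 0.4]
grip_width: 0.0849
finger_force: 0.0
```

```bash
cat > d.py <<'E'
import sys
from h import *
# d.py x y z [ydir_deg]: TCP goal -> offset in tool axes, and turn about tool z
s=observe(); R=np.array(s["orientation"]); p=np.array(s["tool_pos"])
g=np.array([float(v) for v in sys.argv[1:4]])
print("tcp",p.round(4),"tool d",(R.T@(g-p)).round(4),"yang",np.degrees(np.arctan2(R[1,1],R[0,1])).round(2),"tilt",R[:,2].round(4),"q",np.round(s["joint_pos"],2),"grip",round(s["grip_width"],4),"F",np.round(s["contact_force"],1))
if len(sys.argv)>4:
    a=np.arctan2(R[1,1],R[0,1])-np.radians(float(sys.argv[4])); a=(a+np.pi/2)%np.pi-np.pi/2; print("rz",round(a,4))
E
python3 d.py 0.5275 0.3365 0.200 49.5
python3 - <<'E'
from h import *
c=grab("wrist"); save(c,"wrist1.png"); pickle.dump(c,open("wrist1.pkl","wb"))
E
```

```text
tcp [0.5248 0.3399 0.242 ] tool d [0.0043 0.0008 0.042 ] yang -130.74 tilt [-5.e-04 -4.e-04 -1.e+00] q [ 0.83  0.39  0.01 -0.   -1.19  0.03] grip 0.0849 F [0.  0.4 0.4]
rz -0.0041
```

View pics/wrist1.png

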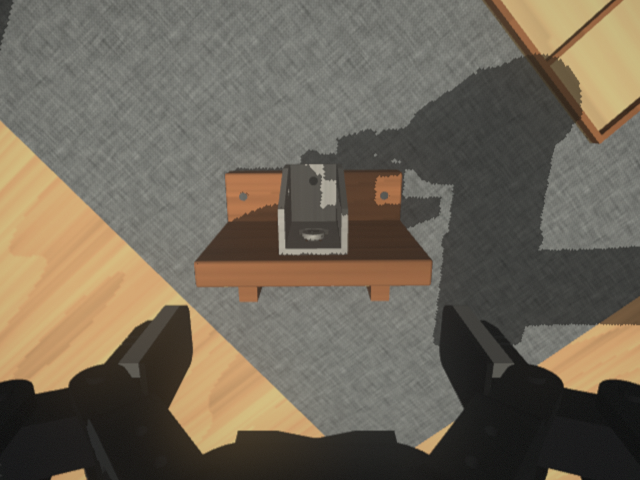

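The wrist view shows the board's top front edge from (195,262) to (432,262), the bracket's cheek top corners at about (278,252) and (348,252), and the stud head at (313,234).

```bash
python3 - <<'E'
from h import *
c=pickle.load(open("wrist1.pkl","rb")); n=np.array([.7604,-.6494]); t=np.array([.6494,.7604])
def pr(l,uv,z):
    P=plane(c,uv,z)[:,:2]; print(l,P.round(4).tolist(),"n",(P@n).round(4),"t",(P@t).round(4)); return P
a=pr("edge",[(195,261),(432,260)],.125); d=a[0]-a[1]; print(np.degrees(np.arctan2(d[1],d[0])), np.hypot(*d))
pr("cheek tops",[(278,254),(348,254)],.115)
pr("ledge",[(290,165),(337,165)],.037)
C=cloud(c); z=C[...,2]; k=(z>.108)&(z<.12)
q=C[k][:,:2]; q=q[(abs(q@t-.6)<.04)]; print("top pts t",np.percentile(q@t,[1,99]).round(4),"n",np.percentile(q@n,[1,99]).round(4),len(q), np.median(z[k]))
k=(z>.121)&(z<.13); q=C[k][:,:2]; print("board",np.percentile(q@t,[.5,99.5]),np.percentile(q@n,[1,99]),np.median(z[k]))
E
```

```text
edge [[0.5611, 0.4089], [0.4653, 0.2966]] n [0.1611 0.1612] t [0.6753 0.5277]
49.537469976328346 0.14766448254970518
cheek tops [[0.5289, 0.3695], [0.4994, 0.3353]] n [0.1622 0.162 ] t [0.6244 0.5793]
ledge [[0.5628, 0.335], [0.5386, 0.3068]] n [0.2104 0.2103] t [0.6202 0.583 ]
top pts t [0.562 0.638] n [0.1613 0.1944] 1764 0.11481939590586793
board [0.52823275 0.67566428] [0.14442781 0.1619416 ] 0.12517191128229643
```

Converted, 0.04 m / 0.75 = 0.0533, 0.004 m / 0.75 = 0.0053, -0.004 rad / 3.1416 = -0.0013.

>>> shift_gripper([
  {"rot":[0,0,-0.0013],"xyz":[0.0053,-0.0023,0.04],"finger_gap":0.085},
  {"xyz":[0,0,0.0533],"finger_gap":0.085},
  {"xyz":[0,0,0.04],"finger_gap":0.085},
  {"xyz":[0,0,0.0333],"finger_gap":0.085},
  {"xyz":[0,0,0.02],"finger_gap":0.085},
  {"xyz":[0,0,0.012],"finger_gap":0.085},
  {"xyz":[0,0,0.0093],"finger_gap":0.085},
  {"finger_gap":0.085},
  {"finger_gap":0.085},
], squeeze=60)

```text
time_s: 2.53
tool_pos: [0.5296, 0.3391, 0.087]
orientation: [[0.762, -0.647, 0.001], [-0.647, -0.762, 0.001], [0.0, -0.001, -1.0]]
contact_force: [0.8, 0.1, 0.5]
grip_width: 0.085
finger_force: 0.0
```

```bash
python3 d.py 0.5288 0.3387 0.086 49.5
```

```text
tcp [0.5296 0.3391 0.087 ] tool d [-0.0004  0.0008  0.001 ] yang -130.35 tilt [ 1.1e-03  7.0e-04 -1.0e+00] q [ 0.83  0.53 -0.17  0.   -0.86  0.04] grip 0.085 F [0.8 0.1 0.5]
rz 0.0027
```

>>> shift_gripper([
  {"finger_gap":0.06},
  {"finger_gap":0.05},
  {"finger_gap":0.044},
  {"finger_gap":0.03},
  {"finger_gap":0.03},
  {"finger_gap":0.03},
  {"finger_gap":0.03},
  {"finger_gap":0.03},
  {"finger_gap":0.03},
  {"finger_gap":0.03},
], squeeze=60)

```text
time_s: 3.37
tool_pos: [0.5295, 0.339, 0.0872]
orientation: [[0.763, -0.647, 0.001], [-0.647, -0.763, 0.001], [0.0, -0.001, -1.0]]
contact_force: [-1.5, -0.6, 5.3]
grip_width: 0.0433
finger_force: 61.4
```

```bash
python3 d.py 0.5288 0.3387 0.107 49.5
```

```text
tcp [0.5295 0.339  0.0872] tool d [-0.0003  0.0007 -0.0198] yang -130.31 tilt [ 1.2e-03  8.0e-04 -1.0e+00] q [ 0.83  0.53 -0.17  0.   -0.86  0.04] grip 0.0433 F [-1.5 -0.6  5.3]
rz 0.0034
```

Converted, -0.004 m / 0.75 = -0.0053.

>>> shift_gripper([
  {"xyz":[0,0,-0.0053],"finger_gap":0.03},
  {"xyz":[0,0,-0.0053],"finger_gap":0.03},
  {"xyz":[0,0,-0.0053],"finger_gap":0.03},
  {"xyz":[0,0,-0.0053],"finger_gap":0.03},
  {"xyz":[0,0,-0.0053],"finger_gap":0.03},
  {"finger_gap":0.03},
  {"finger_gap":0.03},
  {"finger_gap":0.03},
], squeeze=60)

```text
time_s: 4.03
tool_pos: [0.5293, 0.3389, 0.1065]
orientation: [[0.762, -0.647, 0.001], [-0.647, -0.762, 0.001], [0.0, -0.001, -1.0]]
contact_force: [2.3, -0.3, -1.0]
grip_width: 0.0433
finger_force: 61.2
```

```bash
python3 - <<'E'
from h import *
c=grab("scene"); I=cv2.resize(c["image"][110:230,390:530],(700,600),interpolation=cv2.INTER_CUBIC); cv2.imwrite("pics/lift.png",I[:,:,::-1])
E
```

```text
(no output)
```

View pics/lift.png

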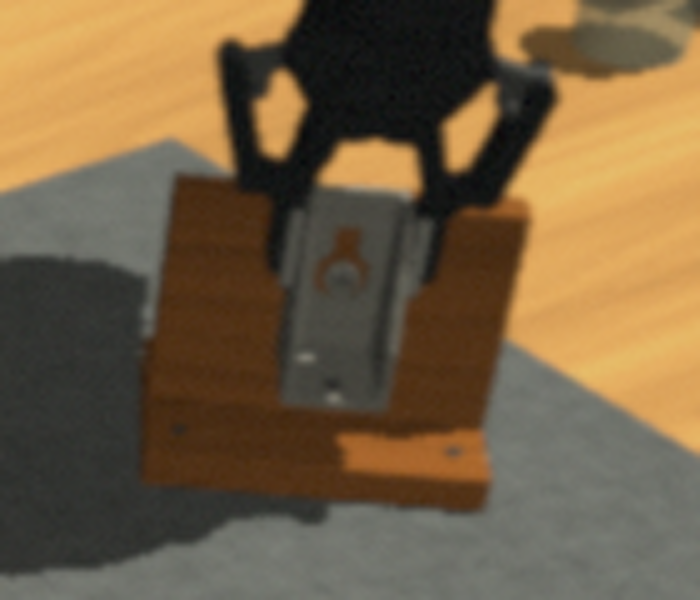

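The head is in the wide hole, at about (342,275) in the crop. I'll check centring numerically before drawing it off.

```bash
python3 - <<'E'
from h import *
c=grab("scene"); n=np.array([.7604,-.6494]); t=np.array([.6494,.7604])
f=lambda off,z,al=.600: proj(c,np.r_[n*(.1612+off)+t*al,z])[0]
S=lambda p:((p-[390,110])*5).round(0)
print("head ctr",S(f(.010,.093)),"hole ctr",S(f(.003,.093)),"hole top/bot",S(f(.003,.104)),S(f(.003,.082)),"slot top",S(f(.003,.117)),"side",S(f(.003,.093,.589)),S(f(.003,.093,.611)), "plate top", S(f(.0,.135)),"ledge front bot",S(f(.050,.055)))
I=c["image"][110:230,390:530]; h=cv2.cvtColor(I,cv2.COLOR_RGB2HSV)
m=((h[...,1]>90)).astype(np.uint8); m[:, :58]=0; m[:,80:]=0; m[:42]=0; m[66:]=0
ys,xs=np.nonzero(m); print("brown bbox in crop px*5",xs.min()*5,xs.max()*5+5,ys.min()*5,ys.max()*5+5)
for r in range(42,66): print(r*5,''.join('#' if v else '.' for v in m[r,56:82]))
E
```

```text
head ctr [341. 283.] hole ctr [341. 275.] hole top/bot [345. 253.] [336. 297.] slot top [350. 226.] side [315. 273.] [367. 277.] plate top [356. 185.] ledge front bot [332. 408.]
brown bbox in crop px*5 315 370 225 290
210 ..........................
215 ..........................
220 ..........................
225 ............##............
230 ...........#####..........
235 ...........#####..........
240 ...........#####..........
245 ...........#####..........
250 ..........######..........
255 .........#######..........
260 ........####..###.........
265 ........##.....###........
270 .......##.......#.........
275 .......##.......#.........
280 .......##.......#.........
285 .......##.................
290 ..........................
295 ..........................
300 ..........................
305 ..........................
310 ..........................
315 ..........................
320 ..........................
325 ..........................
```

Slot top and hole sides match the aligned prediction within 2 px (about 1 mm), so I'll draw it off.

Converted, 0.003 m / 0.75 = 0.004.

>>> shift_gripper([
  {"xyz":[0.004,0,0],"finger_gap":0.03},
  {"xyz":[0.004,0,0],"finger_gap":0.03},
  {"xyz":[0.004,0,0],"finger_gap":0.03},
  {"finger_gap":0.03},
], squeeze=60)

```text
time_s: 4.47
tool_pos: [0.5363, 0.3324, 0.106]
orientation: [[0.762, -0.648, -0.0], [-0.648, -0.762, -0.0], [-0.0, 0.001, -1.0]]
contact_force: [-0.6, 0.5, -2.5]
grip_width: 0.043
finger_force: 61.2
```

>>> shift_gripper([
  {"xyz":[0.0067,0,0],"finger_gap":0.03},
  {"xyz":[0.0067,0,0],"finger_gap":0.03},
  {"xyz":[0.0067,0,0],"finger_gap":0.03},
  {"xyz":[0.0133,0,0],"finger_gap":0.03},
  {"xyz":[0.0133,0,0],"finger_gap":0.03},
  {"xyz":[0.0133,0,0],"finger_gap":0.03},
  {"finger_gap":0.03},
], squeeze=60)

```text
time_s: 5.05
tool_pos: [0.572, 0.3022, 0.1062]
orientation: [[0.761, -0.649, 0.0], [-0.649, -0.761, -0.0], [0.0, -0.0, -1.0]]
contact_force: [-0.2, -0.3, -2.9]
grip_width: 0.0436
finger_force: 61.2
```

```bash
python3 d.py 0.62 -0.09 0.12
```

```text
tcp [0.572  0.3022 0.1062] tool d [ 0.291   0.2672 -0.0137] yang -130.45 tilt [ 5.e-04 -1.e-04 -1.e+00] q [ 0.74  0.54 -0.11  0.   -0.93  0.13] grip 0.0436 F [-0.2 -0.3 -2.9]
```

Converted, 0.028 m / 0.75 = 0.0373, 0.026 m / 0.75 = 0.0347.

>>> shift_gripper([
  {"xyz":[0,0,-0.02],"finger_gap":0.03},
  {"xyz":[0.0133,0.0133,-0.02],"finger_gap":0.03},
  {"xyz":[0.0373,0.0347,-0.0133],"finger_gap":0.03},
  {"xyz":[0.0373,0.0347,0],"finger_gap":0.03},
  {"xyz":[0.0373,0.0347,0],"finger_gap":0.03},
  {"xyz":[0.0373,0.0347,0],"finger_gap":0.03},
  {"xyz":[0.0373,0.0347,0],"finger_gap":0.03},
  {"xyz":[0.0373,0.0347,0],"finger_gap":0.03},
  {"xyz":[0.0373,0.0347,0],"finger_gap":0.03},
  {"xyz":[0.0373,0.0347,0],"finger_gap":0.03},
  {"xyz":[0.0373,0.0333,0],"finger_gap":0.03},
  {"xyz":[0.0373,0.0333,0],"finger_gap":0.03},
], squeeze=60)

```text
time_s: 6.05
tool_pos: [0.6177, -0.0906, 0.1473]
orientation: [[0.762, -0.647, 0.001], [-0.647, -0.762, 0.0], [0.001, -0.001, -1.0]]
contact_force: [0.5, 0.3, -1.6]
grip_width: 0.0439
finger_force: 61.6
```

>>> shift_gripper([
  {"rot":[0,0,-0.0357],"xyz":[0.0133,0,0],"finger_gap":0.03},
  {"rot":[0,0,-0.0357],"finger_gap":0.03},
  {"rot":[0,0,-0.0357],"finger_gap":0.03},
  {"rot":[0,0,-0.0357],"finger_gap":0.03},
  {"rot":[0,0,-0.0357],"finger_gap":0.03},
  {"rot":[0,0,-0.0357],"finger_gap":0.03},
  {"rot":[0,0,-0.0357],"finger_gap":0.03},
  {"finger_gap":0.03},
  {"finger_gap":0.03},
], squeeze=60)

```text
time_s: 6.8
tool_pos: [0.6254, -0.0951, 0.1468]
orientation: [[0.997, 0.077, 0.001], [0.077, -0.997, 0.0], [0.001, -0.0, -1.0]]
contact_force: [-0.1, 0.3, -1.4]
grip_width: 0.0428
finger_force: 61.7
```

```bash
python3 d.py 0.6198 -0.092 0.0582 -85.5
python3 - <<'E'
from h import *
c=grab("wrist"); save(c,"wrist2.png"); pickle.dump(c,open("wrist2.pkl","wb"))
E
```

```text
tcp [ 0.6254 -0.0951  0.1468] tool d [-0.0054 -0.0035  0.0886] yang -85.58 tilt [ 6.e-04  1.e-04 -1.e+00] q [ 0.1   0.47 -0.1   0.   -0.99  1.54] grip 0.0428 F [-0.1  0.3 -1.4]
rz -0.0015
```

View pics/wrist2.png

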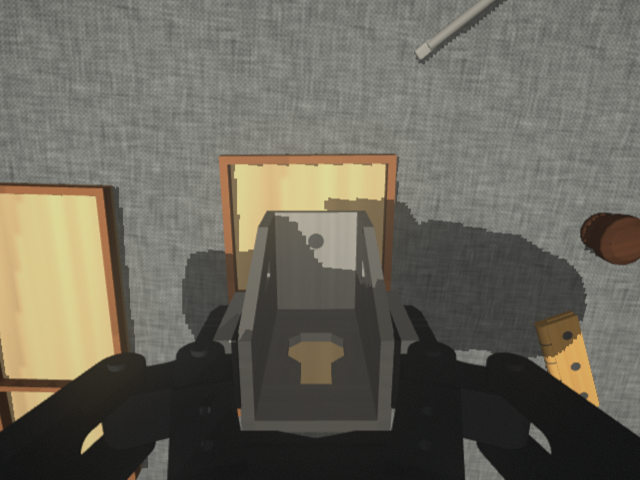

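The bracket is held upright. The tray's +x end corners are at (220,156) and (397,156), and a corner of the uneven tray is at (107,186). I'll check the tray against this view.

```bash
python3 - <<'E'
from h import *
c=pickle.load(open("wrist2.pkl","rb"))
P=plane(c,[(220,156),(397,156),(107,186)],.014); print(P.round(4),np.hypot(*(P[0]-P[1])[:2]))
u=np.array([.9969,.0785]); v=np.array([-.0785,.9969]); m=P[:2,:2].mean(0)-.095*u; print("even ctr",m.round(4))
print("uneven ctr by corner, yaw .055:",(P[2,:2]-.115*np.array([.9985,.055])+.05*np.array([-.055,.9985])).round(4))
C=cloud(c); print("ledge z", C[225:290,290:340,2].min(), np.median(C[225:250,285:350,2]))
E
```

```text
[[ 0.6671 -0.0316  0.014 ]
 [ 0.6756 -0.1407  0.014 ]
 [ 0.6429  0.0391  0.014 ]] 0.10941298648057786
even ctr [ 0.5766 -0.0936]
uneven ctr by corner, yaw .055: [0.5253 0.0827]
ledge z 0.0959621090819529 0.09814287075891656
```

Converted, 0.02 m / 0.75 = 0.0267, 0.015 m / 0.75 = 0.02.

>>> shift_gripper([
  {"xyz":[-0.0072,-0.0047,0.02],"finger_gap":0.03},
  {"xyz":[0,0,0.0267],"finger_gap":0.03},
  {"xyz":[0,0,0.0267],"finger_gap":0.03},
  {"xyz":[0,0,0.02],"finger_gap":0.03},
  {"xyz":[0,0,0.0133],"finger_gap":0.03},
  {"xyz":[0,0,0.0053],"finger_gap":0.03},
  {"xyz":[0,0,0.0027],"finger_gap":0.03},
  {"xyz":[0,0,0.0027],"finger_gap":0.03},
  {"xyz":[0,0,0.0013],"finger_gap":0.03},
  {"xyz":[0,0,0.0013],"finger_gap":0.03},
  {"finger_gap":0.03},
], squeeze=60)

```text
time_s: 7.77
tool_pos: [0.6204, -0.0916, 0.057]
orientation: [[0.997, 0.08, 0.002], [0.08, -0.997, 0.0], [0.002, 0.0, -1.0]]
contact_force: [0.3, -0.1, -1.1]
grip_width: 0.0436
finger_force: 62.1
```

```bash
python3 d.py 0.6198 -0.092 0.0562 -85.5
```

```text
tcp [ 0.6204 -0.0916  0.057 ] tool d [-0.0007  0.0003  0.0008] yang -85.41 tilt [ 0.0016  0.     -1.    ] q [ 0.11  0.57 -0.2   0.   -0.8   1.54] grip 0.0436 F [ 0.3 -0.1 -1.1]
rz 0.0016
```

Converted, 0.001 m / 0.75 = 0.0013.

>>> shift_gripper([
  {"xyz":[0,0,0.0013],"finger_gap":0.03},
  {"xyz":[0,0,0.0013],"finger_gap":0.03},
  {"finger_gap":0.03},
], squeeze=60)

```text
time_s: 8.02
tool_pos: [0.6204, -0.0916, 0.057]
orientation: [[0.997, 0.081, 0.002], [0.081, -0.997, -0.0], [0.002, 0.001, -1.0]]
contact_force: [-3.6, 1.0, 8.0]
grip_width: 0.0432
finger_force: 63.1
```

Converted, -0.04 m / 0.75 = -0.0533, -0.035 m / 0.75 = -0.0467.

>>> shift_gripper([
  {"finger_gap":0.05},
  {"finger_gap":0.05},
  {"finger_gap":0.065},
  {"finger_gap":0.08},
  {"finger_gap":0.08},
  {"xyz":[0,0,-0.0267],"finger_gap":0.08},
  {"xyz":[0,0,-0.0467],"finger_gap":0.08},
  {"xyz":[0,0,-0.0533],"finger_gap":0.08},
  {"xyz":[0,0,-0.0267],"finger_gap":0.08},
  {"finger_gap":0.08},
])

```text
time_s: 8.85
tool_pos: [0.6233, -0.0918, 0.1758]
orientation: [[0.997, 0.081, 0.012], [0.081, -0.997, -0.001], [0.012, 0.002, -1.0]]
contact_force: [1.0, -0.7, 1.0]
grip_width: 0.0803
finger_force: 0.0
```

```bash
python3 d.py 0.418 -0.390 0.17
python3 - <<'E'
from h import *
c=grab("scene"); P=cloud(c); z=P[...,2]-.0025
h=cv2.cvtColor(c["image"],cv2.COLOR_RGB2HSV)
k=(h[...,1]<80)&(abs(P[...,0]-.62)<.06)&(abs(P[...,1]+.09)<.06)&(z>.01)&(z<.1)
q=P[k]; u=np.array([.9969,.0785]); v=np.array([-.0785,.9969])
d=q[:,:2]-[.576,-.095]; print(k.sum(),np.percentile(d@u,[1,99]),np.percentile(d@v,[1,99]),np.percentile(z[k],[1,99]))
save(c,"scene3.png")
E
```

```text
tcp [ 0.6233 -0.0918  0.1758] tool d [-0.2289  0.2805  0.0035] yang -85.34 tilt [ 1.200e-02 -6.000e-04 -9.999e-01] q [ 0.11  0.44 -0.08  0.   -1.04  1.54] grip 0.0803 F [ 1.  -0.7  1. ]
1324 [0.02317049 0.07304228] [-0.02391772  0.02056438] [0.01076877 0.08471091]
```

Converted, 0.0255 m / 0.75 = 0.034, -0.021 m / 0.75 = -0.028.

>>> shift_gripper([
  {"xyz":[-0.028,0.034,0],"finger_gap":0.085},
  {"xyz":[-0.028,0.034,0],"finger_gap":0.085},
  {"xyz":[-0.028,0.034,0],"finger_gap":0.085},
  {"xyz":[-0.028,0.034,0],"finger_gap":0.085},
  {"xyz":[-0.028,0.034,0],"finger_gap":0.085},
  {"xyz":[-0.028,0.034,0],"finger_gap":0.085},
  {"xyz":[-0.028,0.034,0],"finger_gap":0.085},
  {"xyz":[-0.028,0.034,0],"finger_gap":0.085},
  {"xyz":[-0.028,0.034,0],"finger_gap":0.085},
  {"xyz":[-0.028,0.034,0],"finger_gap":0.085},
  {"xyz":[-0.028,0.034,0],"finger_gap":0.085},
  {"finger_gap":0.085},
], squeeze=40)

```text
time_s: 9.9
tool_pos: [0.4083, -0.3925, 0.1674]
orientation: [[0.997, 0.075, -0.004], [0.075, -0.997, 0.002], [-0.004, -0.002, -1.0]]
contact_force: [1.9, 0.5, 1.0]
grip_width: 0.0849
finger_force: 0.0
```

```bash
python3 d.py 0.418 -0.390 0.024 -90
python3 - <<'E'
from h import *
c=grab("wrist"); save(c,"wrist3.png"); pickle.dump(c,open("wrist3.pkl","wb"))
E
```

```text
tcp [ 0.4083 -0.3925  0.1674] tool d [ 0.0104 -0.0015  0.1433] yang -85.73 tilt [-0.0037  0.0018 -1.    ] q [-0.48  0.35 -0.24  0.   -0.98  2.12] grip 0.0849 F [1.9 0.5 1. ]
rz 0.0746
```

View pics/wrist3.png

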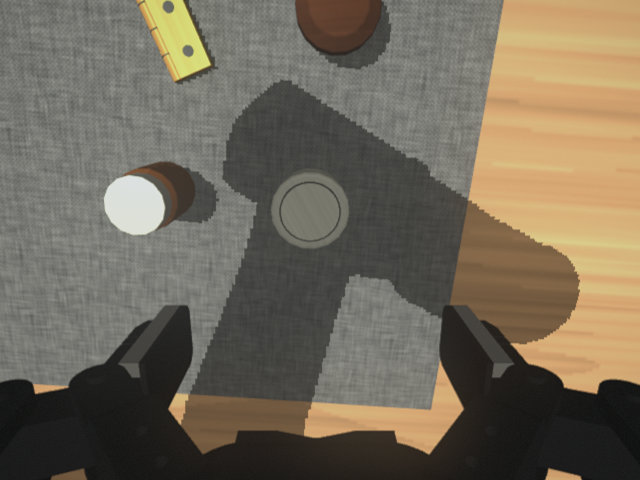

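Wrist view: tin lid circle centred at about (310,210), radius 39; jar cap (135,205); large knob (338,12).

```bash
python3 - <<'E'
from h import *
c=pickle.load(open("wrist3.pkl","rb"))
P=plane(c,[(310,210),(271,210),(349,210),(310,171)],.030); print(P.round(4))
C=cloud(c); z=C[...,2]; k=(z>.025)&(z<.034)&(abs(C[...,0]-.418)<.04)&(abs(C[...,1]+.39)<.04); print(C[k].mean(0),k.sum())
for uv in [(180,310),(185,340),(160,350),(455,310),(480,350)]: print(uv,(C[uv[1],uv[0]]-[.4083,-.3925,.1674]).round(4))
E
```

```text
[[ 0.4187 -0.3868  0.03  ]
 [ 0.4168 -0.3615  0.03  ]
 [ 0.4206 -0.4121  0.03  ]
 [ 0.4439 -0.385   0.03  ]]
[ 0.41916068 -0.38650833  0.03062531] 4751
(180, 310) [0.0085 0.0441 0.011 ]
(185, 340) [-0.0029  0.0431  0.0094]
(160, 350) [0.0053 0.044  0.0291]
(455, 310) [ 0.0144 -0.0424  0.0095]
(480, 350) [ 0.0148 -0.0411  0.034 ]
```

Converted, 0.035 m / 0.75 = 0.0467, 0.02 m / 0.75 = 0.0267.

>>> shift_gripper([
  {"xyz":[0.014,-0.0049,0.0267],"finger_gap":0.085},
  {"xyz":[0,0,0.0467],"finger_gap":0.085},
  {"xyz":[0,0,0.0467],"finger_gap":0.085},
  {"xyz":[0,0,0.0333],"finger_gap":0.085},
  {"xyz":[0,0,0.0213],"finger_gap":0.085},
  {"xyz":[0,0,0.0107],"finger_gap":0.085},
  {"xyz":[0,0,0.008],"finger_gap":0.085},
  {"finger_gap":0.085},
  {"finger_gap":0.085},
])

```text
time_s: 10.7
tool_pos: [0.4229, -0.3852, 0.0248]
orientation: [[0.997, 0.081, 0.001], [0.081, -0.997, -0.001], [0.001, 0.001, -1.0]]
contact_force: [-0.1, -0.1, 0.1]
grip_width: 0.085
finger_force: 0.0
```

```bash
python3 d.py 0.4185 -0.388 0.022
```

```text
tcp [ 0.4229 -0.3852  0.0248] tool d [-0.0046  0.0024  0.0028] yang -85.37 tilt [ 7.e-04 -5.e-04 -1.e+00] q [-0.46  0.54 -0.37  0.   -0.66  2.11] grip 0.085 F [-0.1 -0.1  0.1]
```

Converted, -0.0046 m / 0.75 = -0.0061, 0.0028 m / 0.75 = 0.0037.

>>> shift_gripper([
  {"xyz":[-0.0061,0.0032,0.0037],"finger_gap":0.08},
  {"finger_gap":0.07},
  {"finger_gap":0.06},
  {"finger_gap":0.055},
  {"finger_gap":0.04},
  {"finger_gap":0.04},
  {"finger_gap":0.04},
  {"finger_gap":0.04},
  {"finger_gap":0.04},
], squeeze=40)

```text
time_s: 11.45
tool_pos: [0.4181, -0.3882, 0.0226]
orientation: [[0.997, 0.08, 0.001], [0.08, -0.997, -0.001], [0.001, 0.001, -1.0]]
contact_force: [-1.3, 0.5, 5.9]
grip_width: 0.0499
finger_force: 41.1
```

```bash
python3 d.py 0.5299 -0.0991 0.028
python3 - <<'E'
from h import *
c=grab("wrist"); save(c,"wrist4.png")
E
```

```text
tcp [ 0.4181 -0.3882  0.0226] tool d [ 0.1347 -0.2792 -0.0056] yang -85.39 tilt [ 7.e-04 -7.e-04 -1.e+00] q [-0.46  0.54 -0.38  0.   -0.65  2.12] grip 0.0499 F [-1.3  0.5  5.9]
```

View pics/wrist4.png

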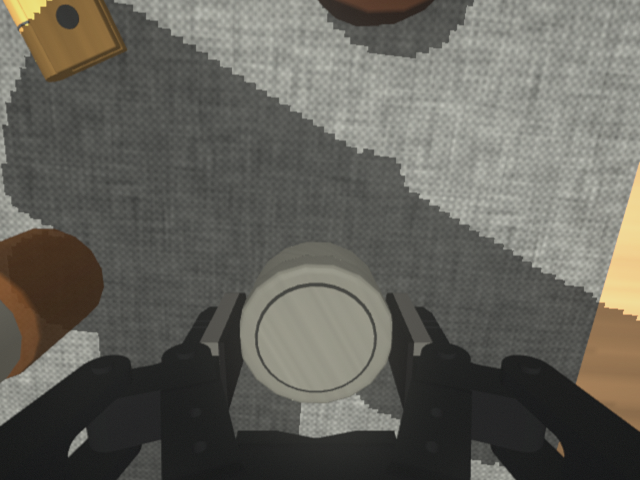

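Converted, -0.035 m / 0.75 = -0.0467, -0.025 m / 0.75 = -0.0333.

>>> shift_gripper([
  {"xyz":[0,0,-0.0067],"finger_gap":0.04},
  {"xyz":[0,0,-0.0133],"finger_gap":0.04},
  {"xyz":[0,0,-0.0333],"finger_gap":0.04},
  {"xyz":[0,0,-0.0467],"finger_gap":0.04},
  {"xyz":[0,0,-0.0467],"finger_gap":0.04},
  {"xyz":[0,0,-0.0133],"finger_gap":0.04},
  {"finger_gap":0.04},
], squeeze=40)

```text
time_s: 12.08
tool_pos: [0.42, -0.3891, 0.1461]
orientation: [[0.997, 0.081, 0.008], [0.081, -0.997, -0.005], [0.007, 0.005, -1.0]]
contact_force: [-0.1, 0.6, -1.1]
grip_width: 0.0497
finger_force: 41.9
```

>>> shift_gripper([
  {"xyz":[0.018,-0.0373,0],"finger_gap":0.04},
  {"xyz":[0.018,-0.0373,0],"finger_gap":0.04},
  {"xyz":[0.018,-0.0373,0],"finger_gap":0.04},
  {"xyz":[0.018,-0.0373,0],"finger_gap":0.04},
  {"xyz":[0.018,-0.0373,0],"finger_gap":0.04},
  {"xyz":[0.018,-0.0373,0],"finger_gap":0.04},
  {"xyz":[0.018,-0.0373,0],"finger_gap":0.04},
  {"xyz":[0.018,-0.0373,0],"finger_gap":0.04},
  {"xyz":[0.018,-0.0373,0],"finger_gap":0.04},
  {"xyz":[0.018,-0.0373,0],"finger_gap":0.04},
  {"finger_gap":0.04},
  {"finger_gap":0.04},
])

```text
time_s: 13.08
tool_pos: [0.5296, -0.0965, 0.1401]
orientation: [[0.997, 0.083, -0.003], [0.083, -0.997, 0.0], [-0.003, -0.0, -1.0]]
contact_force: [1.0, -0.7, -1.5]
grip_width: 0.0496
finger_force: 42.0
```

```bash
python3 d.py 0.529 -0.0989 0.0286
```

```text
tcp [ 0.5296 -0.0965  0.1401] tool d [-0.0005  0.0024  0.1115] yang -85.26 tilt [-2.7e-03  2.0e-04 -1.0e+00] q [ 0.12  0.34 -0.34 -0.   -0.89  1.53] grip 0.0496 F [ 1.  -0.7 -1.5]
```

Converted, 0.03 m / 0.75 = 0.04, 0.025 m / 0.75 = 0.0333.

>>> shift_gripper([
  {"xyz":[-0.0007,0.0032,0.0267],"finger_gap":0.04},
  {"xyz":[0,0,0.04],"finger_gap":0.04},
  {"xyz":[0,0,0.0333],"finger_gap":0.04},
  {"xyz":[0,0,0.024],"finger_gap":0.04},
  {"xyz":[0,0,0.0133],"finger_gap":0.04},
  {"xyz":[0,0,0.008],"finger_gap":0.04},
  {"xyz":[0,0,0.0027],"finger_gap":0.04},
  {"finger_gap":0.04},
  {"finger_gap":0.04},
], squeeze=40)

```text
time_s: 13.83
tool_pos: [0.5305, -0.1006, 0.0314]
orientation: [[0.997, 0.08, 0.002], [0.08, -0.997, 0.0], [0.002, 0.0, -1.0]]
contact_force: [0.2, -0.2, 0.6]
grip_width: 0.0498
finger_force: 42.0
```

```bash
python3 d.py 0.529 -0.0989 0.0266
```

```text
tcp [ 0.5305 -0.1006  0.0314] tool d [-0.0013 -0.0018  0.0048] yang -85.41 tilt [ 0.0019  0.     -1.    ] q [ 0.11  0.49 -0.45  0.   -0.63  1.54] grip 0.0498 F [ 0.2 -0.2  0.6]
```

Converted, 0.002 m / 0.75 = 0.0027, 0.0015 m / 0.75 = 0.002.

>>> shift_gripper([
  {"xyz":[-0.0007,-0.0013,0.0027],"finger_gap":0.04},
  {"xyz":[0,0,0.002],"finger_gap":0.04},
  {"xyz":[0,0,0.0013],"finger_gap":0.04},
  {"xyz":[0,0,0.0007],"finger_gap":0.04},
  {"finger_gap":0.04},
])

```text
time_s: 14.25
tool_pos: [0.5294, -0.0994, 0.0266]
orientation: [[0.997, 0.081, 0.001], [0.081, -0.997, -0.0], [0.001, 0.0, -1.0]]
contact_force: [-0.9, 1.6, 5.1]
grip_width: 0.0499
finger_force: 42.4
```

```bash
python3 d.py 0.529 -0.0989 0.0266
```

```text
tcp [ 0.5294 -0.0994  0.0266] tool d [-0.0004 -0.0005 -0.    ] yang -85.38 tilt [ 7.e-04 -1.e-04 -1.e+00] q [ 0.12  0.5  -0.45  0.   -0.62  1.54] grip 0.0499 F [-0.9  1.6  5.1]
```

The rows are not in the units I measure in: shifts go in shares of 0.75 m and turns go in shares of pi rad. I convert before sending: -0.035 m / 0.75 = -0.0467, -0.03 m / 0.75 = -0.04.

>>> shift_gripper([
  {"finger_gap":0.055},
  {"finger_gap":0.062},
  {"finger_gap":0.066},
  {"finger_gap":0.066},
  {"xyz":[0,0,-0.0133],"finger_gap":0.066},
  {"xyz":[0,0,-0.04],"finger_gap":0.066},
  {"xyz":[0,0,-0.0467],"finger_gap":0.066},
  {"xyz":[0,0,-0.0467],"finger_gap":0.066},
  {"finger_gap":0.066},
])

```text
time_s: 15.0
tool_pos: [0.5338, -0.0997, 0.1435]
orientation: [[0.997, 0.082, 0.015], [0.082, -0.997, -0.001], [0.015, 0.002, -1.0]]
contact_force: [0.8, -0.3, 0.7]
grip_width: 0.0664
finger_force: 0.0
```

>>> shift_gripper([
  {"xyz":[0,0.0253,0],"finger_gap":0.085},
  {"xyz":[0,0.0373,0],"finger_gap":0.085},
  {"xyz":[0,0.0373,0],"finger_gap":0.085},
  {"xyz":[0,0.0373,0],"finger_gap":0.085},
  {"xyz":[0,0.0373,0],"finger_gap":0.085},
  {"xyz":[0,0.0373,0],"finger_gap":0.085},
  {"xyz":[0,0.0373,0],"finger_gap":0.085},
  {"rot":[0,0,-0.0379],"finger_gap":0.085},
  {"rot":[0,0,-0.0379],"finger_gap":0.085},
  {"rot":[0,0,-0.0379],"finger_gap":0.085},
  {"finger_gap":0.085},
  {"finger_gap":0.085},
])

```text
time_s: 16.0
tool_pos: [0.5441, -0.286, 0.1359]
orientation: [[0.907, 0.421, 0.0], [0.421, -0.907, -0.0], [0.0, 0.0, -1.0]]
contact_force: [0.4, 0.0, 0.3]
grip_width: 0.085
finger_force: 0.0
```

```bash
python3 d.py 0.5335 -0.2895 0.015 -65
python3 - <<'E'
from h import *
c=grab("wrist"); save(c,"wrist5.png"); pickle.dump(c,open("wrist5.pkl","wb"))
E
```

```text
tcp [ 0.5441 -0.286   0.1359] tool d [-0.0111 -0.0013  0.1209] yang -65.13 tilt [ 4.e-04 -1.e-04 -1.e+00] q [-0.22  0.46 -0.16  0.   -0.95  2.23] grip 0.085 F [0.4 0.  0.3]
rz -0.0023
```

View pics/wrist5.png

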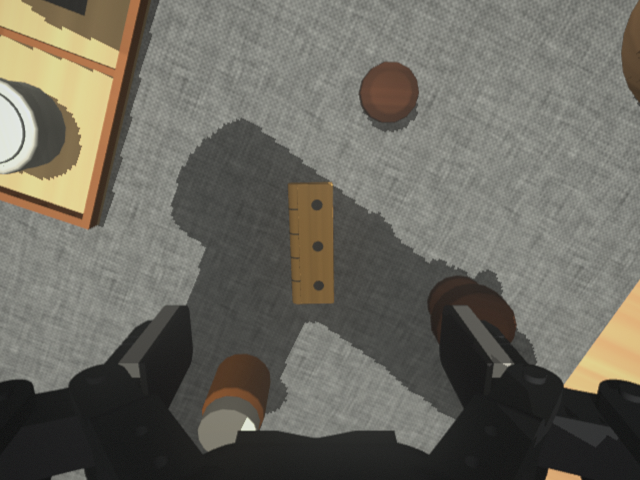

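Wrist view: tin upright in its compartment at left. Hinge corners (289,184), (334,184), (333,303), (292,304); small knob (389,92).

Converted, 0.03 m / 0.75 = 0.04, 0.015 m / 0.75 = 0.02.

```bash
python3 - <<'E'
from h import *
c=pickle.load(open("wrist5.pkl","rb"))
P=plane(c,[(289,184),(334,184),(333,303),(292,304)],.009)[:,:2]; print(P.round(4),P.mean(0).round(4)); d=P[:2].mean(0)-P[2:].mean(0); print(np.hypot(*d),np.degrees(np.arctan2(d[1],d[0])))
print("knob",plane(c,[(389,92)],.027).round(4))
E
```

```text
[[ 0.5644 -0.2577]
 [ 0.576  -0.2828]
 [ 0.5038 -0.3167]
 [ 0.4916 -0.2921]] [ 0.534  -0.2873]
0.0800696704778973 25.21401213157519
knob [[ 0.6357 -0.2864  0.027 ]]
```

>>> shift_gripper([
  {"xyz":[-0.0147,-0.0013,0.0333],"finger_gap":0.06},
  {"xyz":[0,0,0.04],"finger_gap":0.06},
  {"xyz":[0,0,0.0333],"finger_gap":0.06},
  {"xyz":[0,0,0.02],"finger_gap":0.06},
  {"finger_gap":0.06},
  {"finger_gap":0.06},
])

```text
time_s: 16.55
tool_pos: [0.5336, -0.2896, 0.0402]
orientation: [[0.906, 0.423, -0.001], [0.423, -0.906, 0.0], [-0.001, -0.001, -1.0]]
contact_force: [0.6, 0.2, 0.4]
grip_width: 0.0602
finger_force: 0.0
```

```bash
python3 d.py 0.5335 -0.2895 0.015 -65
```

```text
tcp [ 0.5336 -0.2896  0.0402] tool d [-0.0001 -0.0001  0.0252] yang -64.99 tilt [-0.0015  0.     -1.    ] q [-0.23  0.56 -0.27  0.   -0.74  2.24] grip 0.0602 F [0.6 0.2 0.4]
rz 0.0002
```

>>> shift_gripper([
  {"xyz":[0,-0.0013,0.02],"finger_gap":0.06},
  {"xyz":[0,0,0.008],"finger_gap":0.055},
  {"xyz":[0,0,0.0053],"finger_gap":0.05},
  {"finger_gap":0.04},
  {"finger_gap":0.034},
  {"finger_gap":0.034},
], squeeze=40)

```text
time_s: 17.05
tool_pos: [0.5339, -0.289, 0.0164]
orientation: [[0.906, 0.424, 0.001], [0.424, -0.906, -0.001], [0.001, 0.001, -1.0]]
contact_force: [0.5, -0.3, -0.1]
grip_width: 0.0341
finger_force: 0.0
```

```bash
python3 d.py 0.5338 -0.2885 0.015 -65
```

```text
tcp [ 0.5339 -0.289   0.0164] tool d [ 0.0001 -0.0005  0.0014] yang -64.94 tilt [ 1.4e-03 -5.0e-04 -1.0e+00] q [-0.23  0.6  -0.29  0.   -0.69  2.24] grip 0.0341 F [ 0.5 -0.3 -0.1]
rz 0.001
```

>>> shift_gripper([
  {"xyz":[0,0,0.0019],"finger_gap":0.034},
  {"finger_gap":0.02},
  {"finger_gap":0.02},
  {"finger_gap":0.02},
  {"finger_gap":0.02},
  {"finger_gap":0.02},
], squeeze=50)

```text
time_s: 17.55
tool_pos: [0.5337, -0.2889, 0.0149]
orientation: [[0.906, 0.424, 0.001], [0.424, -0.906, -0.0], [0.001, 0.001, -1.0]]
contact_force: [-0.7, 0.4, 5.8]
grip_width: 0.0258
finger_force: 50.6
```

```bash
python3 d.py 0.5338 -0.2885 0.015 -65
```

```text
tcp [ 0.5337 -0.2889  0.0149] tool d [ 0.0003 -0.0004 -0.0001] yang -64.93 tilt [ 8.e-04 -5.e-04 -1.e+00] q [-0.23  0.6  -0.29  0.   -0.69  2.24] grip 0.0258 F [-0.7  0.4  5.8]
rz 0.0012
```

Converted, -0.035 m / 0.75 = -0.0467, -0.03 m / 0.75 = -0.04, 0.096 rad / 3.1416 = 0.0306.

>>> shift_gripper([
  {"xyz":[0,0,-0.004],"finger_gap":0.02},
  {"xyz":[0,0,-0.0093],"finger_gap":0.02},
  {"xyz":[0,0,-0.0267],"finger_gap":0.02},
  {"xyz":[0,0,-0.0467],"finger_gap":0.02},
  {"xyz":[0,0,-0.0467],"finger_gap":0.02},
  {"xyz":[0,0,-0.04],"finger_gap":0.02},
  {"finger_gap":0.02},
  {"rot":[0,0,0.0306],"finger_gap":0.02},
  {"rot":[0,0,0.0306],"finger_gap":0.02},
  {"rot":[0,0,0.0306],"finger_gap":0.02},
  {"rot":[0,0,0.0306],"finger_gap":0.02},
  {"finger_gap":0.02},
], squeeze=50)

```text
time_s: 18.55
tool_pos: [0.5328, -0.2885, 0.1434]
orientation: [[0.999, 0.051, -0.001], [0.051, -0.999, 0.001], [-0.001, -0.001, -1.0]]
contact_force: [0.0, -0.8, -2.6]
grip_width: 0.0258
finger_force: 50.8
```

```bash
python3 d.py 0.5624 0.0852 0.021 -87
python3 - <<'E'
from h import *
c=grab("wrist"); save(c,"wrist6.png")
E
```

```text
tcp [ 0.5328 -0.2885  0.1434] tool d [ 0.0489 -0.3716  0.1227] yang -87.06 tilt [-1.2e-03  8.0e-04 -1.0e+00] q [-0.23  0.44 -0.17 -0.   -0.96  1.85] grip 0.0258 F [ 0.  -0.8 -2.6]
rz -0.0011
```

View pics/wrist6.png

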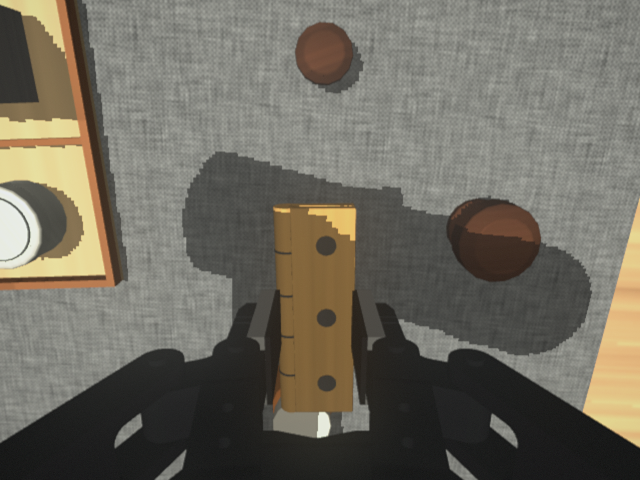

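The hinge is held level and square between the pads, spanning about (275..355, 207..410). I'll carry it to the long compartment.

Converted, -0.035 m / 0.75 = -0.0467, -0.034 m / 0.75 = -0.0453.

>>> shift_gripper([
  {"xyz":[0.0053,-0.0333,0],"finger_gap":0.02},
  {"xyz":[0.0053,-0.0453,0],"finger_gap":0.02},
  {"xyz":[0.006,-0.0467,0],"finger_gap":0.02},
  {"xyz":[0.006,-0.0467,0],"finger_gap":0.02},
  {"xyz":[0.006,-0.0467,0],"finger_gap":0.02},
  {"xyz":[0.006,-0.0467,0],"finger_gap":0.02},
  {"xyz":[0.006,-0.0467,0],"finger_gap":0.02},
  {"xyz":[0.006,-0.0467,0],"finger_gap":0.02},
  {"xyz":[0.006,-0.0467,0],"finger_gap":0.02},
  {"xyz":[0.006,-0.0453,0],"finger_gap":0.02},
  {"xyz":[0.0053,-0.044,0],"finger_gap":0.02},
  {"finger_gap":0.02},
], squeeze=50)

```text
time_s: 19.6
tool_pos: [0.5624, 0.0893, 0.1441]
orientation: [[0.998, 0.061, 0.002], [0.061, -0.998, 0.001], [0.002, -0.001, -1.0]]
contact_force: [0.6, -0.7, -1.0]
grip_width: 0.0254
finger_force: 50.9
```

```bash
python3 d.py 0.5624 0.0852 0.024 -87
python3 - <<'E'
from h import *
c=grab("wrist"); save(c,"wrist7.png"); pickle.dump(c,open("wrist7.pkl","wb"))
E
```

```text
tcp [0.5624 0.0893 0.1441] tool d [-0.0005  0.0042  0.1201] yang -86.48 tilt [ 0.0019  0.0012 -1.    ] q [ 0.44  0.38 -0.27 -0.   -0.92  1.19] grip 0.0254 F [ 0.6 -0.7 -1. ]
rz 0.009
```

View pics/wrist7.png

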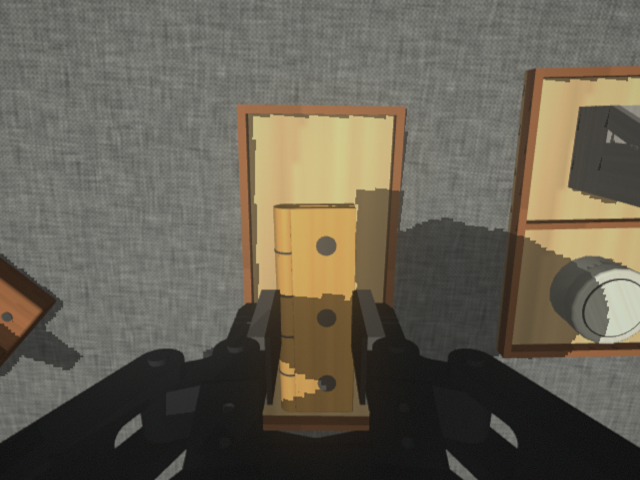

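The tray's +x end corners are at (238,106) and (406,108). The hinge is level.

Converted, 0.03 m / 0.75 = 0.04, 0.02 m / 0.75 = 0.0267.

```bash
python3 - <<'E'
from h import *
c=pickle.load(open("wrist7.pkl","rb"))
P=plane(c,[(238,106),(406,108)],.014)[:,:2]; d=P[0]-P[1]; u=np.array([d[1],-d[0]])/np.hypot(*d); m=P.mean(0)
print(P.round(4),np.hypot(*d),np.degrees(np.arctan2(u[1],u[0])),"ctr",(m-.115*u).round(4),"long",(m-.076*u).round(4),"short",(m-.188*u).round(4))
E
```

```text
[[0.6354 0.141 ]
 [0.6404 0.0414]] 0.09967341072055406 2.88612474164571 ctr [0.5231 0.0854] long [0.562  0.0874] short [0.4501 0.0817]
```

>>> shift_gripper([
  {"xyz":[-0.0007,0.004,0.0267],"finger_gap":0.02},
  {"xyz":[0,0,0.04],"finger_gap":0.02},
  {"xyz":[0,0,0.04],"finger_gap":0.02},
  {"xyz":[0,0,0.0267],"finger_gap":0.02},
  {"xyz":[0,0,0.0173],"finger_gap":0.02},
  {"xyz":[0,0,0.0053],"finger_gap":0.02},
  {"finger_gap":0.02},
  {"finger_gap":0.02},
], squeeze=50)

```text
time_s: 20.32
tool_pos: [0.5617, 0.0809, 0.0277]
orientation: [[0.999, 0.054, 0.001], [0.054, -0.999, 0.0], [0.001, -0.0, -1.0]]
contact_force: [0.7, 0.3, -1.6]
grip_width: 0.025
finger_force: 50.9
```

```bash
python3 d.py 0.563 0.086 0.019 -87
```

```text
tcp [0.5617 0.0809 0.0277] tool d [ 0.0016 -0.005   0.0087] yang -86.93 tilt [ 8.e-04  1.e-04 -1.e+00] q [ 0.43  0.53 -0.38  0.   -0.66  1.2 ] grip 0.025 F [ 0.7  0.3 -1.6]
rz 0.0013
```

Converted, -0.005 m / 0.75 = -0.0067, 0.004 m / 0.75 = 0.0053.

>>> shift_gripper([
  {"xyz":[0.0013,-0.0067,0],"finger_gap":0.02},
  {"xyz":[0,0,0.0053],"finger_gap":0.02},
  {"xyz":[0,0,0.004],"finger_gap":0.02},
  {"xyz":[0,0,0.002],"finger_gap":0.02},
  {"xyz":[0,0,0.0013],"finger_gap":0.02},
  {"finger_gap":0.02},
])

```text
time_s: 20.82
tool_pos: [0.5619, 0.0865, 0.0189]
orientation: [[0.999, 0.054, 0.0], [0.054, -0.999, -0.0], [0.0, 0.0, -1.0]]
contact_force: [-3.3, 1.1, 5.7]
grip_width: 0.0255
finger_force: 51.9
```

```bash
python3 d.py 0.563 0.086 0.019 -87
```

```text
tcp [0.5619 0.0865 0.0189] tool d [ 0.001   0.0006 -0.0001] yang -86.91 tilt [ 3.e-04 -0.e+00 -1.e+00] q [ 0.44  0.55 -0.38  0.   -0.64  1.19] grip 0.0255 F [-3.3  1.1  5.7]
rz 0.0016
```

Converted, -0.04 m / 0.75 = -0.0533, -0.01 m / 0.75 = -0.0133.

>>> shift_gripper([
  {"finger_gap":0.035},
  {"finger_gap":0.042},
  {"finger_gap":0.045},
  {"finger_gap":0.045},
  {"xyz":[0,0,-0.0133],"finger_gap":0.045},
  {"xyz":[0,0,-0.04],"finger_gap":0.045},
  {"xyz":[0,0,-0.0467],"finger_gap":0.045},
  {"xyz":[0,0,-0.0533],"finger_gap":0.045},
  {"xyz":[0,0,-0.0333],"finger_gap":0.045},
  {"finger_gap":0.045},
])

```text
time_s: 21.65
tool_pos: [0.5656, 0.0874, 0.1652]
orientation: [[0.998, 0.055, 0.013], [0.055, -0.998, 0.004], [0.014, -0.003, -1.0]]
contact_force: [1.0, -0.4, 0.5]
grip_width: 0.045
finger_force: 0.0
```

>>> shift_gripper([
  {"xyz":[0.0064,0.046,0],"finger_gap":0.07},
  {"xyz":[0.0064,0.046,0],"finger_gap":0.07},
  {"xyz":[0.0064,0.046,0],"finger_gap":0.07},
  {"xyz":[0.0064,0.046,0],"finger_gap":0.07},
  {"xyz":[0.0064,0.046,0],"finger_gap":0.07},
  {"xyz":[0.0064,0.046,0],"finger_gap":0.07},
  {"xyz":[0.0064,0.046,0],"finger_gap":0.07},
  {"xyz":[0.0064,0.046,0],"finger_gap":0.07},
  {"xyz":[0.0064,0.046,0],"finger_gap":0.07},
  {"xyz":[0.0064,0.046,0],"finger_gap":0.07},
  {"xyz":[0.0064,0.046,0],"finger_gap":0.07},
  {"finger_gap":0.07},
])

```text
time_s: 22.65
tool_pos: [0.6347, -0.2956, 0.1568]
orientation: [[0.999, 0.048, -0.0], [0.048, -0.999, -0.001], [-0.0, 0.001, -1.0]]
contact_force: [-0.3, -0.6, -0.5]
grip_width: 0.0701
finger_force: 0.0
```

```bash
python3 d.py 0.635 -0.2885 0.019
python3 - <<'E'
from h import *
c=grab("wrist"); save(c,"wrist8.png"); pickle.dump(c,open("wrist8.pkl","wb"))
C=cloud(c); k=(C[...,2]>.02)&(C[...,2]<.04)&(abs(C[...,0]-.635)<.03)&(abs(C[...,1]+.288)<.03); print(C[k].mean(0),C[k].min(0),C[k].max(0),k.sum())
E
```

```text
tcp [ 0.6347 -0.2956  0.1568] tool d [ 0.0007 -0.0073  0.1378] yang -87.28 tilt [-2.0e-04 -1.3e-03 -1.0e+00] q [-0.21  0.57  0.1   0.   -1.1   1.82] grip 0.0701 F [-0.3 -0.6 -0.5]
[ 0.63752023 -0.2866152   0.03003558] [ 0.6204557  -0.30218001  0.0201449 ] [ 0.65163539 -0.27063579  0.03400672] 1901
```

Converted, 0.035 m / 0.75 = 0.0467, 0.025 m / 0.75 = 0.0333.

>>> shift_gripper([
  {"xyz":[0.0013,-0.0107,0.0267],"finger_gap":0.07},
  {"xyz":[0,0,0.0467],"finger_gap":0.07},
  {"xyz":[0,0,0.0467],"finger_gap":0.07},
  {"xyz":[0,0,0.0333],"finger_gap":0.07},
  {"xyz":[0,0,0.02],"finger_gap":0.07},
  {"xyz":[0,0,0.0067],"finger_gap":0.06},
  {"xyz":[0,0,0.004],"finger_gap":0.05},
  {"finger_gap":0.045},
  {"finger_gap":0.042},
])

```text
time_s: 23.45
tool_pos: [0.6364, -0.2817, 0.0213]
orientation: [[0.999, 0.054, 0.003], [0.054, -0.999, -0.001], [0.002, 0.001, -1.0]]
contact_force: [-0.0, 0.4, -0.4]
grip_width: 0.042
finger_force: 0.0
```

```bash
python3 d.py 0.6355 -0.2878 0.019
```

```text
tcp [ 0.6364 -0.2817  0.0213] tool d [-0.0013  0.006   0.0023] yang -86.91 tilt [ 2.5e-03 -8.0e-04 -1.0e+00] q [-0.18  0.7  -0.04  0.   -0.83  1.81] grip 0.042 F [-0.   0.4 -0.4]
```

Converted, 0.006 m / 0.75 = 0.008, 0.002 m / 0.75 = 0.0027.

>>> shift_gripper([
  {"xyz":[-0.0013,0.008,0.0027],"finger_gap":0.045},
  {"finger_gap":0.042},
  {"finger_gap":0.036},
  {"finger_gap":0.025},
  {"finger_gap":0.025},
  {"finger_gap":0.025},
  {"finger_gap":0.025},
  {"finger_gap":0.025},
], squeeze=30)

```text
time_s: 24.12
tool_pos: [0.6351, -0.2883, 0.0185]
orientation: [[0.999, 0.053, 0.001], [0.053, -0.999, -0.001], [0.001, 0.001, -1.0]]
contact_force: [-1.5, -0.9, 4.3]
grip_width: 0.0303
finger_force: 30.0
```

```bash
python3 d.py 0.451 0.081 0.023 -87
```

```text
tcp [ 0.6351 -0.2883  0.0185] tool d [-0.1641 -0.3786 -0.005 ] yang -86.94 tilt [ 1.e-03 -8.e-04 -1.e+00] q [-0.19  0.71 -0.03  0.   -0.83  1.82] grip 0.0303 F [-1.5 -0.9  4.3]
rz 0.0011
```

Converted, -0.035 m / 0.75 = -0.0467, -0.02 m / 0.75 = -0.0267.

>>> shift_gripper([
  {"xyz":[0,0,-0.004],"finger_gap":0.025},
  {"xyz":[0,0,-0.0093],"finger_gap":0.025},
  {"xyz":[0,0,-0.0267],"finger_gap":0.025},
  {"xyz":[0,0,-0.0467],"finger_gap":0.025},
  {"xyz":[0,0,-0.0467],"finger_gap":0.025},
  {"xyz":[0,0,-0.0467],"finger_gap":0.025},
  {"finger_gap":0.025},
], squeeze=30)

```text
time_s: 24.7
tool_pos: [0.6388, -0.2893, 0.1621]
orientation: [[0.998, 0.055, 0.015], [0.055, -0.998, -0.006], [0.014, 0.006, -1.0]]
contact_force: [1.2, 0.1, 1.4]
grip_width: 0.0302
finger_force: 29.7
```

>>> shift_gripper([
  {"xyz":[-0.0173,-0.04,0],"finger_gap":0.025},
  {"xyz":[-0.02,-0.0453,0],"finger_gap":0.025},
  {"xyz":[-0.02,-0.0453,0],"finger_gap":0.025},
  {"xyz":[-0.02,-0.0453,0],"finger_gap":0.025},
  {"xyz":[-0.02,-0.0453,0],"finger_gap":0.025},
  {"xyz":[-0.02,-0.0453,0],"finger_gap":0.025},
  {"xyz":[-0.02,-0.0453,0],"finger_gap":0.025},
  {"xyz":[-0.02,-0.0453,0],"finger_gap":0.025},
  {"xyz":[-0.02,-0.0453,0],"finger_gap":0.025},
  {"xyz":[-0.02,-0.0453,0],"finger_gap":0.025},
  {"xyz":[-0.02,-0.0453,0],"finger_gap":0.025},
  {"finger_gap":0.025},
])

```text
time_s: 25.7
tool_pos: [0.4499, 0.0769, 0.1528]
orientation: [[0.998, 0.06, -0.0], [0.06, -0.998, 0.001], [0.0, -0.001, -1.0]]
contact_force: [-1.4, -0.9, -0.8]
grip_width: 0.0302
finger_force: 29.8
```

```bash
python3 d.py 0.450 0.081 0.027 -87
python3 - <<'E'
from h import *
c=grab("wrist"); save(c,"wrist9.png"); pickle.dump(c,open("wrist9.pkl","wb"))
E
```

```text
tcp [0.4499 0.0769 0.1528] tool d [ 0.0004 -0.0039  0.1258] yang -86.58 tilt [-1.0e-04  1.3e-03 -1.0e+00] q [ 0.53  0.19 -0.52 -0.   -0.86  1.11] grip 0.0302 F [-1.4 -0.9 -0.8]
rz 0.0073
```

View pics/wrist9.png

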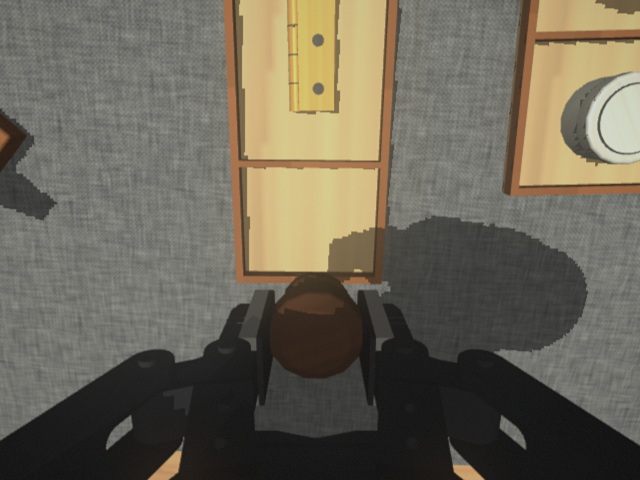

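The knob is held upright. The tray's -x end corners are at (237,283) and (381,283), and the partition runs from (239,163) to (388,163). The hinge lies lengthways in the long compartment.

Converted, 0.035 m / 0.75 = 0.0467, 0.02 m / 0.75 = 0.0267.

```bash
python3 - <<'E'
from h import *
c=pickle.load(open("wrist9.pkl","rb"))
P=plane(c,[(237,283),(381,283),(239,163),(388,163)],.014)[:,:2]; print(P.round(4))
a,b=P[:2].mean(0),P[2:].mean(0); u=(b-a)/np.hypot(*(b-a)); print("len",np.hypot(*(b-a)),"short",(a+u*.042).round(4))
E
```

```text
[[0.4062 0.1296]
 [0.4122 0.0307]
 [0.4882 0.1291]
 [0.4939 0.0347]]
len 0.08188133000836795 short [0.4512 0.0811]
```

>>> shift_gripper([
  {"xyz":[0,-0.0027,0.0267],"finger_gap":0.025},
  {"xyz":[0,0,0.0467],"finger_gap":0.025},
  {"xyz":[0,0,0.0467],"finger_gap":0.025},
  {"xyz":[0,0,0.0267],"finger_gap":0.025},
  {"xyz":[0,0,0.0133],"finger_gap":0.025},
  {"xyz":[0,0,0.0053],"finger_gap":0.025},
  {"finger_gap":0.025},
  {"finger_gap":0.025},
], squeeze=30)

```text
time_s: 26.42
tool_pos: [0.4528, 0.0747, 0.029]
orientation: [[0.999, 0.053, 0.001], [0.053, -0.999, 0.0], [0.001, -0.0, -1.0]]
contact_force: [-0.0, -0.0, 0.0]
grip_width: 0.0299
finger_force: 29.8
```

```bash
python3 d.py 0.450 0.081 0.0225 -87
```

```text
tcp [0.4528 0.0747 0.029 ] tool d [-0.0025 -0.0064  0.0065] yang -86.99 tilt [ 8.e-04  3.e-04 -1.e+00] q [ 0.52  0.4  -0.65  0.   -0.52  1.1 ] grip 0.0299 F [-0. -0.  0.]
rz 0.0002
```

Converted, -0.0064 m / 0.75 = -0.0085, 0.003 m / 0.75 = 0.004.

>>> shift_gripper([
  {"xyz":[-0.0027,-0.0085,0],"finger_gap":0.025},
  {"xyz":[0,0,0.004],"finger_gap":0.025},
  {"xyz":[0,0,0.0027],"finger_gap":0.025},
  {"xyz":[0,0,0.0013],"finger_gap":0.025},
  {"xyz":[0,0,0.0013],"finger_gap":0.025},
  {"finger_gap":0.025},
])

```text
time_s: 26.92
tool_pos: [0.45, 0.0814, 0.0224]
orientation: [[0.999, 0.054, 0.0], [0.054, -0.999, 0.0], [0.0, -0.0, -1.0]]
contact_force: [-2.7, 1.0, 6.4]
grip_width: 0.0302
finger_force: 30.4
```

```bash
python3 d.py 0.450 0.081 0.0225 -87
```

```text
tcp [0.45   0.0814 0.0224] tool d [ 0.      0.0004 -0.0001] yang -86.92 tilt [ 4.e-04  1.e-04 -1.e+00] q [ 0.54  0.41 -0.66  0.   -0.5   1.09] grip 0.0302 F [-2.7  1.   6.4]
rz 0.0014
```

Contact reached. I'll release, rise and check.

Converted, -0.035 m / 0.75 = -0.0467, -0.03 m / 0.75 = -0.04.

>>> shift_gripper([
  {"finger_gap":0.037},
  {"finger_gap":0.044},
  {"finger_gap":0.048},
  {"finger_gap":0.048},
  {"xyz":[0,0,-0.0133],"finger_gap":0.048},
  {"xyz":[0,0,-0.04],"finger_gap":0.048},
  {"xyz":[0,0,-0.0467],"finger_gap":0.048},
  {"xyz":[0,0,-0.0467],"finger_gap":0.048},
  {"xyz":[-0.04,0,-0.04],"finger_gap":0.048},
  {"xyz":[-0.0267,0,-0.0267],"finger_gap":0.048},
  {"finger_gap":0.048},
  {"finger_gap":0.048},
])

```text
time_s: 27.92
tool_pos: [0.4003, 0.0788, 0.1823]
orientation: [[0.999, 0.054, 0.003], [0.054, -0.999, 0.002], [0.003, -0.002, -1.0]]
contact_force: [0.8, -1.0, -0.9]
grip_width: 0.048
finger_force: 0.0
```

```bash
python3 - <<'E'
from h import *
ss=[]
for n,dz in [("scene",-.0025),("side",0)]:
    c=grab(n); ss.append(c["image"]); P=cloud(c); z=P[...,2]+dz
    h=cv2.cvtColor(c["image"],cv2.COLOR_RGB2HSV)
    for nm,ctr,yaw,off,zr in [("bracket",(.576,-.095),4.6,.046,(.03,.1)),("tin",(.576,-.095),4.6,-.046,(.024,.05)),("hinge",(.523,.0845),3.,.039,(.008,.03)),("knob",(.523,.0845),3.,-.073,(.02,.05))]:
        a=np.radians(yaw); u=np.array([np.cos(a),np.sin(a)]); v=np.array([-u[1],u[0]])
        d=P[...,:2]-np.array(ctr); X=d@u; Y=d@v; k=(abs(X-off)<.042)&(abs(Y)<.042)&(z>zr[0])&(z<zr[1])
        r=cv2.minAreaRect((np.c_[X[k],Y[k]]*1000).astype(np.float32)); print(n,nm,np.round(r[0],1),np.round(r[1],1),round(r[2],1),"ztop",np.percentile(z[k],98).round(4))
    for nm,p in [("large",(.536,-.396)),("jar",(.419,-.2875))]:
        k=(abs(P[...,0]-p[0])<.05)&(abs(P[...,1]-p[1])<.05)&(z>.035)&(z<.08); print(n,nm,P[k].mean(0).round(4))
cv2.imwrite("pics/final.png",np.hstack([i[140:420,60:460] for i in ss])[:,:,::-1])
E
```

```text
scene bracket [47.3 -1. ] [46.6 52.9] 88.9 ztop 0.084
scene tin [-48.3  -1.6] [49.2 53. ] 30.7 ztop 0.0365
scene hinge [38.7 -1.8] [81.4 29.5] 1.9 ztop 0.0146
scene knob [-71.7  -2.6] [29.9 29.6] 23.1 ztop 0.0367
scene large [ 0.5423 -0.3968  0.0461]
scene jar [ 0.4259 -0.2882  0.0534]
side bracket [48.7 -1.4] [52.5 49.5] 0.7 ztop 0.0853
side tin [-47.9  -2.2] [52.4 50.2] 50.3 ztop 0.038
side hinge [39.3  3.9] [76.1 81.7] 88.5 ztop 0.0165
side knob [-73.   -1.9] [30.1 30.7] 64.4 ztop 0.0387
side large [ 0.5329 -0.3982  0.0436]
side jar [ 0.4176 -0.2908  0.0528]
```

View pics/final.png

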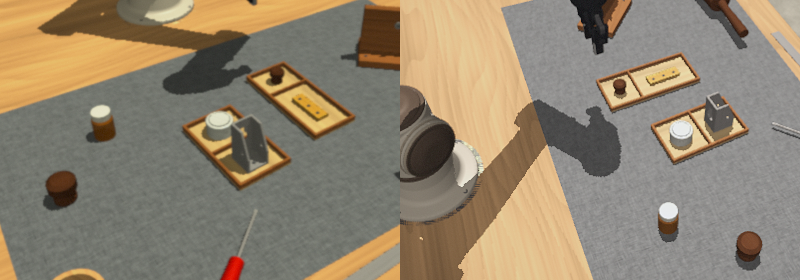

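Both views show all four pieces upright and near the middle of their compartments. The larger knob and the jar haven't moved, and the gripper is clear, so I'm handing in.

```bash
python3 -c "
from station import workorder; print(workorder.close_job())"
```

```text
the job is handed in; nothing more can be done
None
```

Both kits are made up and the job is handed in at about 28 s. My last camera check put every piece upright within about 3 mm of its compartment's middle, though one side-view reading on the hinge was unreliable. The larger knob and jar were where they started; the hand-in gave no verdict.

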